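# Unclip the length stop and slide it to its click

### The job

Free the length stop on the slotted rail: pull the steel parking clip straight up off the rail against its sprung catch and put it down in the parts tray. Then take the stop's carriage by its tab, slide it along the rail past where the clip sat until you feel its sprung ball click into the notch, and finish while still holding the carriage there, seated in the notch, so that I can tighten its screw. Leave the other things on the bench where they are.

Things in the scene. Friction and masses are not known exactly. Their poses are not given: they have to be found in the camera images.
- rail: Fixed aluminium rail, slot along its top, 440 mm long (y), 40 wide, 34 high; 86 mm over its feet; end blocks 46 high. Origin: centre of its underside, on the bench; z up. The clip's pocket is at y = +50 mm, the carriage starts on its +y side and can go to y = -140 mm. One notch is hidden in the slot, somewhere from y = -20 to -110 mm, different each time.
- clip: Loose bright steel U-clip over the rail, 0.1 to 0.17 kg. Origin: between its leg bottoms (11 mm above the bench when seated); x across the rail, 56 mm over the legs; y along, 24 mm. Bridge top at z = 31 mm, on it a grip tab to z = 65, 16 (x) by 20 (y). Two sprung balls in the rail catch its toes: 10 to 18 N straight up frees it; legs clear the rail after 25 mm. It can stand on its legs.
- carriage: Dark steel carriage, slides along the rail's y (2.5 N drag), cannot leave it. Origin: centre of its plate's underside, 34 mm above the bench; axes as the rail's. Plate 54 (x) by 50 (y) by 10 mm; grip tab on it from z = 10 to 44 mm, 24 (x) by 16 (y). Stop finger reaches 60 mm to -x, clamp screw 42 mm to +x. Starts 150 to 180 mm to +y of the rail's centre.
- ball (a joint): Sprung ball under the carriage, in the slot: about 0.001 m on the flat, 0.0045 seated in the notch, 0.003 when 2.5 mm off its centre. From 6 mm off, on either side, the notch draws the carriage to its centre, with about 10 N from 3 mm inwards; leaving takes about 13 N, drag included. Left free there, the carriage centres itself.
- batten_1: Bystander: dark wooden batten end, 30 x 85 x 30 mm, lying behind the rail.
- mallet: Bystander: wooden mallet, 249 mm tall, standing at the back.
- tray: Fixed open steel parts tray, 120 mm (x) by 100 mm (y), 22 mm high, walls and floor 3 mm, in front of the rail's right-hand end. Origin: centre of its underside, on the bench; axes along its sides.
- red_cube: Bystander: dark red wooden block, 38 x 40 x 46 mm, among the offcuts in front.
- turned_stub: Bystander: turned wooden stub, 140 mm long, 30 thick, among the offcuts in front of the rail. The loose-looking offcuts heaped there, up to 67 mm high, are fixed.
- batten_2: Bystander: wooden batten, 45 x 120 x 38 mm, in front on the left.
There are look-alikes about, which are no part of the job. Leave any black or green look-alike of the clip alone.

How it is judged:
By the outcome, as a careful person would: the job done as asked, in the order asked, and still so for the second after the job is handed in, while the arm keeps its last pose, push and grip.
It also fails if it takes over 64 s, if anything falls off the work surface, if the arm or the gripper's body presses on something with over 40 N, if the wrist force passes 120 N, or if a joint passes its speed limit or range.

### The arm

A 6-joint arm with a two-finger parallel gripper is mounted at the origin on a cart in front of the work surface, level with it; the furniture and walls round the work are solid. World frame = base frame: x ahead of the robot, y to its left, z up, the work surface at z = 0. Lengths are in mm, angles in rad, forces in N, time in s.
With the tool pointing down it reaches from about 350 to 775 mm from the base axis. Payload 7.3 kg.
Tool frame: the origin (TCP) lies at the very end of the fingers, on their centre line; the grasp point (between the pads) lies 19 mm behind it; z points along the fingers, y is the line along which they close (so a half turn about z gives the same grasp; the last joint's range is limited). The gripper opens to 92 mm and grips with 3 to 60 N. Pads are 19 mm wide; open, the fingers measure 130 mm over their backs; the gripper's body (75 mm by 190 mm) begins 47 mm behind the grasp point.
Start: joints at [1.19, 0.342, 1.524, -0, 1.275, -0.146], TCP at [122.124, 510.618, 226.741] pointing down, gripper open.
Joint ranges: [-2.53, 2.53], [-0.77, 2.02], [0.04, 2.7], [-1, 4.14], [0.28, 2.66], [-3.11, 3.11]. Speed limits (rad/s): [2.57, 2.57, 3.14, 3.14, 3.14, 3.14].

### API

Orientations are given as [roll, pitch, yaw] about the fixed x, y, z axes, in that order (R = Rz(yaw) Ry(pitch) Rx(roll)).
In Python, from plant import get_obs, vision, workorder gives the robot as it stands.
- The arm moves only by the shell command python3 -m pendant 'ROWS' [OPENING]. ROWS is a JSON object of lists of equal length, an entry for each row: "dp": the shift along the tool's x, y, z in m, a list of three; "rotation": the turn, a rotation vector about the tool's x, y, z in rad, a list of three. A call has 1 to 8 rows; each row is the pose to reach, as a shift and turn from the pose commanded when the call began, along the tool's axes at that moment; what a row does not reach only later rows make up. A row lasts 1/8 s, in which the tool goes at most 62.5 mm and 10.7 degrees, less where a joint would pass 70% of its speed; a pose out of reach is approached as far as the arm can. A call with a gripper value outside its range is refused whole. OPENING is the finger opening in m, from 0 to 0.0918, set as the call begins (- or left out, the last holds). The fingers move at their own pace and stop on an object; the grip force is fixed at half the most. Time passes only in rows, so rows that repeat a pose let the fingers close. It gives the time, the measured TCP pose, the force, the opening and the grip force at its end, in the units of the state.
- get_obs(): the state, without advancing time (a new reading comes with each control period).
- vision.capture(name): name is "scene" or "side" or "wrist"; returns a dict with "pixels" (384x512x3 uint8, red, green, blue), "vfov" (degrees; the focal length in pixels is half the picture's height over the tangent of half this angle, whatever the lens; pixels are square), "cx", "cy" (the principal point, pixels), "pose" (4x4, takes a point from camera to world coordinates); the wrist camera has in their place "T_tool_cam" (4x4, takes a point from camera to tool coordinates, whose origin is the TCP and whose axes are the flange's). Camera axes: x right, y up, looking along -z (the intrinsics and any distortion apply to the point x, -y, -z); pixel columns grow to the right and rows downward; lengths in mm; the calibration is good to about 2 mm. A picture is of the moment at which its call begins: read the wrist's pose just before it. There is no depth.
- workorder.close_job(): hands the job in; it is judged then, once.
The state is a dict: "time": time; "joint_positions": joint angles; "dq": joint speeds; "tau": joint torques, N m; "tool_pos": TCP position; "tcp_rot": TCP orientation; "contact_force": force on the tool from outside, world axes, zero at the start; "moment": the same for the moment, N m; "grip_width": finger opening in mm; "finger_force": force on a finger pad.
Only numpy, scipy, OpenCV 4.12 (cv2) and the standard library are available. Lean on these libraries where they do the work, as an engineer would, in place of code of your own. Each camera call takes 0.05 s, during which the arm holds its last target. There are 200 camera calls.

## Working session

There is one attempt and no reset: what is moved stays moved. The work goes in short steps, Python scripts to look and compute and a shell command to move; the robot and the scene stay as the last step left them, time stands still between calls to the robot, and variables do not carry over. Pictures are saved under pics/ and viewed, at most 10 in all, crops included, and the job is handed in when it is done.

```bash
ls; mkdir -p pics; python3 - <<'E'
from plant import get_obs, vision, workorder
import cv2, numpy as np, pickle
o=get_obs(); print(o)
d={}
for n in ("scene","side","wrist"):
    c=vision.capture(n); d[n]=c; cv2.imwrite(f"pics/{n}0.png",c["pixels"][:,:,::-1])
    print(n,{k:(np.round(v,4).tolist() if not np.isscalar(v) else v) for k,v in c.items() if k!="pixels"})
d["obs"]=o
pickle.dump(d,open("cap0.pkl","wb"))
a=np.hstack([d["scene"]["pixels"],d["side"]["pixels"]])[:,:,::-1]
E
```

```text
pics
{'time': 0.0, 'joint_positions': array([ 1.19002034e+00,  3.42696725e-01,  1.52503099e+00, -5.86779194e-06,
        1.27538844e+00, -1.46019737e-01]), 'dq': array([ 0.00039563,  0.00031698,  0.00047586, -0.00179204,  0.00016319,
       -0.0029633 ]), 'tau': array([ 1.42017914e-03, -4.31245959e+01, -2.44210839e+01,  7.17996550e-02,
        5.60716668e-02, -1.13749738e-04]), 'tool_pos': array([121.9538211 , 510.21626329, 226.05357737]), 'tcp_rot': array([-3.14008454e+00, -2.16120857e-04,  2.90683795e+00]), 'contact_force': array([-0.71554156,  0.75358067,  0.09994209]), 'moment': array([0.03301305, 0.01045994, 0.00204861]), 'finger_force': 0.0, 'grip_width': 91.75067980730395}
scene {'vfov': 47.26265008512663, 'cx': 253.5689929205277, 'cy': 194.2820989476159, 'pose': [[0.4699, 0.5433, -0.6957, -235.0708], [-0.8827, 0.2816, -0.3764, -506.5646], [-0.0086, 0.7909, 0.6119, 745.1853], [0.0, 0.0, 0.0, 1.0]]}
side {'vfov': 47.98699146565484, 'cx': 262.0258277620474, 'cy': 185.80190284493185, 'pose': [[-0.9746, -0.1923, 0.1152, 698.384], [0.2239, -0.859, 0.4603, 419.9429], [0.0105, 0.4744, 0.8802, 1004.67], [0.0, 0.0, 0.0, 1.0]]}
wrist {'vfov': 66.51397579339772, 'cx': 252.68886016458234, 'cy': 190.4725982721927, 'T_tool_cam': [[-0.0005, 0.9598, 0.2806, 76.4555], [1.0, 0.0002, 0.0014, -0.0687], [0.0013, 0.2806, -0.9598, -157.4829], [0.0, 0.0, 0.0, 1.0]]}
```

View pics/scene0.png

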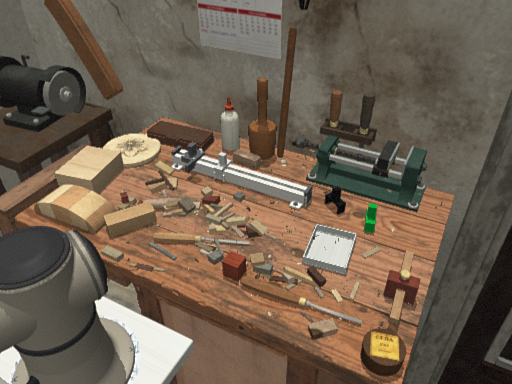

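View pics/side0.png

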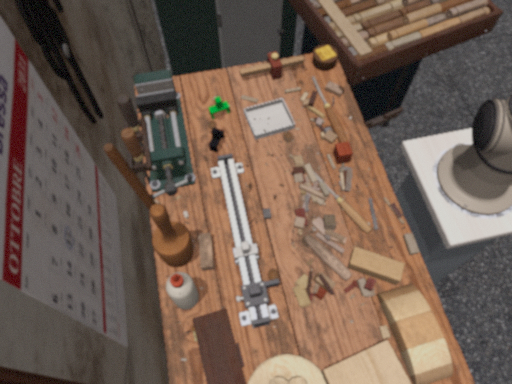

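The scene view shows the rail from about (180,155) to (308,198) and the tray at (330,248). Clip candidates: a bright steel one on the rail at scene (221,165) / side (240,247), a black one at scene (334,200), and a green one at scene (370,218). The bright one on the rail fits the description. I'll confirm it in an enlarged crop.

```bash
python3 - <<'E'
import cv2,numpy as np
s=cv2.imread("pics/scene0.png");t=cv2.imread("pics/side0.png")
A=cv2.resize(s[130:230,160:330],None,fx=3.5,fy=3.5,interpolation=cv2.INTER_CUBIC) #350x595
B=cv2.resize(t[145:335,190:300],None,fx=3,fy=3,interpolation=cv2.INTER_CUBIC) #570x330
B=cv2.resize(t[145:335,200:290],None,fx=3.1,fy=3.1,interpolation=cv2.INTER_CUBIC)
C=np.zeros((600,800,3),np.uint8);A=cv2.resize(s[135:220,165:320],None,fx=3.3,fy=3.3,interpolation=cv2.INTER_CUBIC)
C[:A.shape[0],:A.shape[1]]=A;C[:B.shape[0],515:515+B.shape[1]]=B
cv2.imwrite("pics/crop1.png",C);print(A.shape,B.shape)
E
```

```text
(280, 512, 3) (589, 279, 3)
```

View pics/crop1.png

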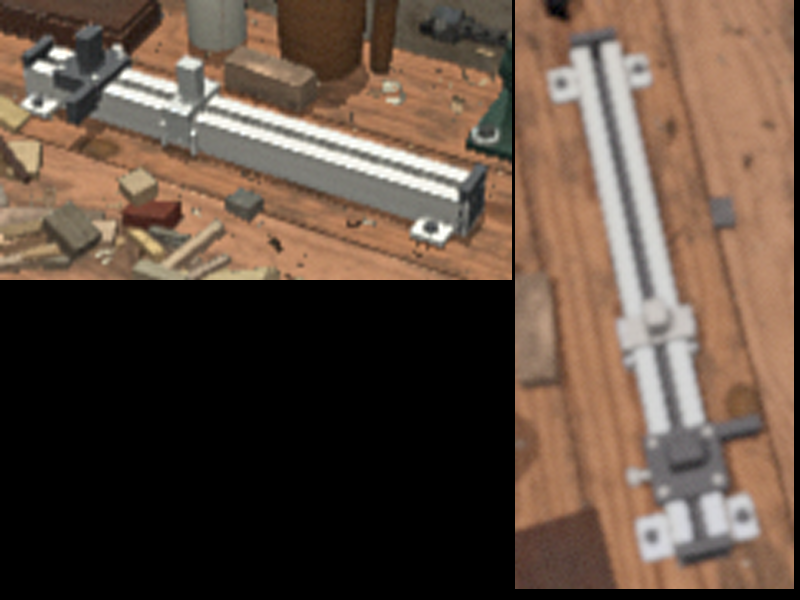

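The crops confirm it: the bright steel clip sits on the rail, with its tab top at scene (222.6,153.8) / side (245.5,244.7). The carriage tab top is at side (255.2,288.9) / scene (192,144). Next I'll cast rays.

```bash
cat > h.py <<'E'
import numpy as np, pickle
from scipy.spatial.transform import Rotation as R
def toolT(o):
    T=np.eye(4);T[:3,:3]=R.from_euler("xyz",o["tcp_rot"]).as_matrix();T[:3,3]=o["tool_pos"];return T
def ray(c,uv,o=None):
    P=c["pose"] if "pose" in c else toolT(o)@c["T_tool_cam"]
    P=np.array(P);f=192/np.tan(np.radians(c["vfov"]/2))
    d=P[:3,:3]@np.array([(uv[0]-c["cx"])/f,-(uv[1]-c["cy"])/f,-1]);return P[:3,3],d/np.linalg.norm(d)
def plane(c,uv,z,o=None):
    p,d=ray(c,uv,o);return p+d*(z-p[2])/d[2]
def tri(r1,r2):
    (p,d),(q,e)=r1,r2
    s=np.linalg.lstsq(np.c_[d,-e],q-p,rcond=None)[0];a=p+s[0]*d;b=q+s[1]*e
    return (a+b)/2,np.linalg.norm(a-b)
def proj(c,X,o=None):
    P=np.array(c["pose"]) if "pose" in c else toolT(o)@c["T_tool_cam"]
    v=np.linalg.inv(P)@np.r_[X,1];f=192/np.tan(np.radians(c["vfov"]/2))
    return c["cx"]-f*v[0]/v[2],c["cy"]+f*v[1]/v[2]
E
python3 - <<'E'
from h import *
np.set_printoptions(precision=1,suppress=True)
d=pickle.load(open("cap0.pkl","rb"));S,T=d["scene"],d["side"]
for n,a,b,z in [("end-",(308.6,187.5),(225.5,156.5),46),("end+",(176.5,148.6),(260.6,321.5),46),("clip",(222.6,154),(245.5,244.7),76),("carr",(192,144),(255.2,288.9),78)]:
    print(n,*tri(ray(S,a),ray(T,b)),plane(S,a,z),plane(T,b,z))
print("tray",[plane(S,u,22)[:2] for u in [(315,226),(355,231),(345,272),(304,265)]],[plane(T,u,22)[:2] for u in [(244,105),(285,99),(297,126),(255,137)]])
E
```

```text
end- [ 648.7 -190.6   46.2] 7.160199779708092 [ 652.9 -192.3   46. ] [ 646.7 -187.2   46. ]
end+ [652.2 239.8  43.9] 5.467678816615274 [651.7 235.8  46. ] [650.4 242.2  46. ]
clip [649.   72.4  75.1] 4.391451229579173 [649.9  70.5  76. ] [647.7  74.5  76. ]
carr [649.8 177.2  78.6] 4.6918245164521615 [652.7 176.5  78. ] [648.2 178.8  78. ]
tray [array([ 544.1, -255.8]), array([ 571.9, -348.4]), array([ 434. , -369.8]), array([ 411.7, -282.3])] [array([ 561.2, -362.7]), array([ 440.5, -358.6]), array([ 431.6, -258. ]), array([ 554.4, -247.1])]
```

```bash
python3 -m pendant '{"dp":[[-0.03,-0.015,0],[-0.075,-0.037,0],[-0.12,-0.06,0],[-0.17,-0.085,0],[-0.22,-0.11,0],[-0.27,-0.135,0],[-0.31,-0.15,0],[-0.35,-0.17,0]],"rotation":[[0,0,-0.03],[0,0,-0.06],[0,0,-0.09],[0,0,-0.12],[0,0,-0.15],[0,0,-0.18],[0,0,-0.21],[0,0,-0.235]]}'
python3 - <<'E'
from h import *
np.set_printoptions(precision=1,suppress=True)
d=pickle.load(open("cap0.pkl","rb"));S,T=d["scene"],d["side"]
print("mallet",tri(ray(S,(263,80)),ray(T,(158,209))),plane(T,(175,250),30),"bottle",plane(T,(184,300),10))
from plant import get_obs
o=get_obs();print(o["tcp_rot"])
dd=np.array([649,74,185])-o["tool_pos"];print(o["tool_pos"],toolT(o)[:3,:3].T@dd)
E
```

```text
time: 1.15
tool_pos: [424.1, 262.8, 226.5]
tcp_rot: [3.141, -0.0, -3.141]
contact_force: [0.4, 0.6, -0.4]
grip_width: 92.2
finger_force: 0.0
mallet (array([808.6,  25.9, 243.6]), np.float64(3.8165415029216807)) [810.9  33.7  30. ] bottle [808.9 150.1  10. ]
[ 3.1 -0.  -3.1]
[424.1 262.8 226.5] [-224.8 -189.    41.5]
```

```bash
python3 -m pendant '{"dp":[[-0.03,-0.025,0.005],[-0.07,-0.055,0.01],[-0.11,-0.09,0.02],[-0.15,-0.125,0.03],[-0.185,-0.155,0.035],[-0.21,-0.175,0.04],[-0.225,-0.189,0.041],[-0.225,-0.189,0.041]],"rotation":[[0,0,0],[0,0,0],[0,0,0],[0,0,0],[0,0,0],[0,0,0],[0,0,0],[0,0,0]]}' 0.06
python3 - <<'E'
from h import *
import cv2
from plant import get_obs,vision
o=get_obs();c=vision.capture("wrist");c["obs"]=o;pickle.dump(c,open("w1.pkl","wb"))
print(o["tool_pos"],o["tcp_rot"],proj(c,[649,74,76],o),proj(c,[649,24,34],o))
cv2.imwrite("pics/w1.png",c["pixels"][:,:,::-1])
E
```

```text
time: 2.15
tool_pos: [648.3, 73.8, 184.6]
tcp_rot: [-3.142, -0.001, 3.14]
contact_force: [-0.8, 0.5, 0.8]
grip_width: 60.0
finger_force: 0.0
[648.32100903  73.793683   184.63379511] [-3.14157199e+00 -1.30132426e-03  3.13996874e+00] (np.float64(253.21059151947756), np.float64(190.03463986305104)) (np.float64(207.08894704906686), np.float64(179.36456852733647))
```

View pics/w1.png

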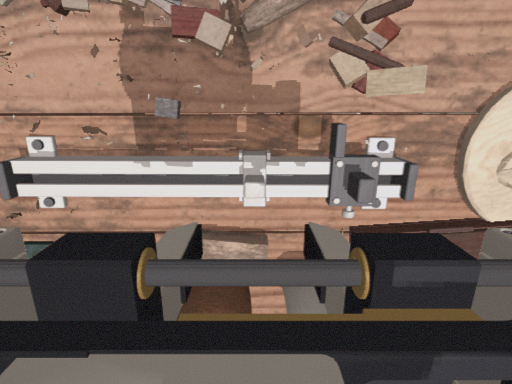

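The wrist view shows the rail level in the image, with its slot at row ~177. The bright clip is at about (256,180) and the carriage tab at about (362,185). I'll enlarge the clip and carriage to read the tab-top edges.

```bash
python3 - <<'E'
import cv2
a=cv2.imread("pics/w1.png");cv2.imwrite("pics/w1c.png",cv2.resize(a[130:230,225:410],None,fx=4,fy=4,interpolation=cv2.INTER_CUBIC))
E
```

```text
(no output)
```

View pics/w1c.png

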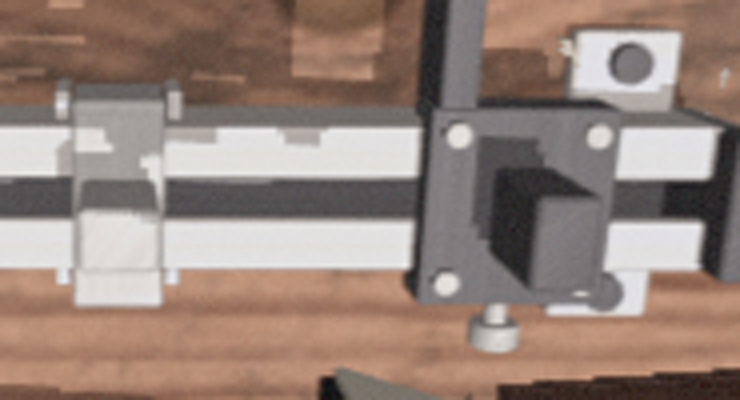

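```bash
python3 - <<'E'
from h import *
np.set_printoptions(precision=1,suppress=True)
c=pickle.load(open("w1.pkl","rb"));o=c["obs"]
for n,u,z in [("clip",(254.9,189.4),76),("carr",(367.8,190.6),78),("slot L",(30,178),34),("slot mid",(235,179.5),34),("slot R",(392,180),34)]: print(n,plane(c,u,z,o))
E
```

```text
clip [648.4  75.6  76. ]
carr [649.2 181.7  78. ]
slot L [ 647.1 -167.9   34. ]
slot mid [649.2  54.3  34. ]
slot R [650.1 224.5  34. ]
```

```bash
python3 -m pendant '{"dp":[[0,0.0015,0.02],[0,0.0015,0.05],[0,0.0015,0.08],[0,0.0015,0.105],[0,0.0015,0.12],[0,0.0015,0.13],[0,0.0015,0.137],[0,0.0015,0.137]],"rotation":[[0,0,0],[0,0,0],[0,0,0],[0,0,0],[0,0,0],[0,0,0],[0,0,0],[0,0,0]]}' && python3 -m pendant '{"dp":[[0,0,0],[0,0,0],[0,0,0],[0,0,0],[0,0,0],[0,0,0],[0,0,0],[0,0,0]],"rotation":[[0,0,0],[0,0,0],[0,0,0],[0,0,0],[0,0,0],[0,0,0],[0,0,0],[0,0,0]]}' 0.0
```

```text
time: 3.2
tool_pos: [648.0, 76.4, 48.7]
tcp_rot: [3.141, -0.0, -3.141]
contact_force: [-0.6, 0.5, 0.1]
grip_width: 60.1
finger_force: 0.0
time: 4.2
tool_pos: [648.1, 76.3, 48.8]
tcp_rot: [-3.142, 0.0, -3.141]
contact_force: [-0.2, -1.3, 0.4]
grip_width: 20.3
finger_force: 30.0
```

```bash
python3 -m pendant '{"dp":[[0,0,-0.002],[0,0,-0.005],[0,0,-0.009],[0,0,-0.014],[0,0,-0.02],[0,0,-0.028],[0,0,-0.036],[0,0,-0.045]],"rotation":[[0,0,0],[0,0,0],[0,0,0],[0,0,0],[0,0,0],[0,0,0],[0,0,0],[0,0,0]]}' && python3 -m pendant '{"dp":[[0,0,-0.01],[0,0,-0.025],[0,0,-0.04],[0,0,-0.055],[0,0,-0.07],[0,0,-0.08],[0,0,-0.085],[0,0,-0.085]],"rotation":[[0,0,0],[0,0,0],[0,0,0],[0,0,0],[0,0,0],[0,0,0],[0,0,0],[0,0,0]]}'
python3 - <<'E'
from h import *
import cv2
from plant import get_obs,vision
o=get_obs();c=vision.capture("wrist");s=vision.capture("side")
a=np.vstack([c["pixels"],s["pixels"]])[:,:,::-1]
cv2.imwrite("pics/w2.png",np.hstack([cv2.resize(c["pixels"],(400,300)),cv2.resize(s["pixels"],(400,300))])[:,:,::-1])
E
```

```text
time: 5.2
tool_pos: [648.0, 76.4, 94.5]
tcp_rot: [3.141, 0.0, -3.141]
contact_force: [0.4, 0.6, -1.6]
grip_width: 19.9
finger_force: 30.0
time: 6.2
tool_pos: [648.1, 76.4, 178.8]
tcp_rot: [3.142, 0.0, -3.141]
contact_force: [0.2, -0.2, -0.3]
grip_width: 20.0
finger_force: 30.0
```

View pics/w2.png

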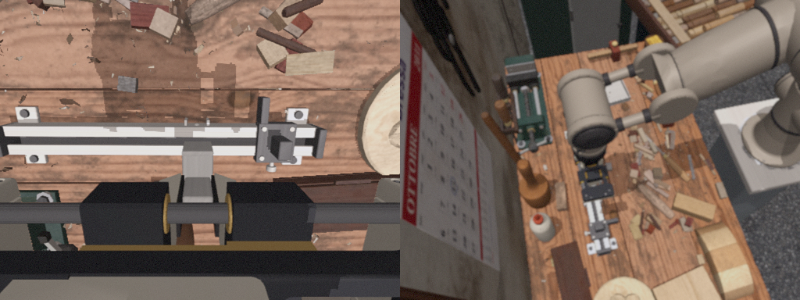

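Clip held clear of the rail, shown at about (200,160) in the left panel. Next I move over the tray.

```bash
python3 -m pendant '{"dp":[[0.007,-0.018,0],[0.021,-0.053,0],[0.037,-0.093,0],[0.053,-0.133,0],[0.069,-0.173,0],[0.085,-0.213,0],[0.099,-0.25,0],[0.11,-0.278,0]],"rotation":[[0,0,0],[0,0,0],[0,0,0],[0,0,0],[0,0,0],[0,0,0],[0,0,0],[0,0,0]]}' && python3 -m pendant '{"dp":[[0.012,-0.03,0],[0.022,-0.055,0],[0.032,-0.08,0],[0.039,-0.098,0],[0.044,-0.108,0],[0.044,-0.108,0],[0.044,-0.108,0]],"rotation":[[0,0,0],[0,0,0],[0,0,0],[0,0,0],[0,0,0],[0,0,0],[0,0,0]]}'
python3 - <<'E'
from h import *
import cv2
from plant import get_obs,vision
o=get_obs();c=vision.capture("wrist");c["obs"]=o;pickle.dump(c,open("w3.pkl","wb"))
print(o["tool_pos"],o["tcp_rot"],proj(c,[493,-310,0],o))
cv2.imwrite("pics/w3.png",c["pixels"][:,:,::-1])
E
```

```text
time: 7.3
tool_pos: [536.3, -204.0, 178.5]
tcp_rot: [-3.141, -0.001, 3.14]
contact_force: [0.6, -0.2, -1.4]
grip_width: 20.0
finger_force: 30.0
time: 8.18
tool_pos: [494.3, -309.0, 178.6]
tcp_rot: [3.141, 0.0, -3.141]
contact_force: [-0.2, -0.8, -1.3]
grip_width: 19.9
finger_force: 30.0
[ 494.29316057 -308.95155452  178.63889137] [ 3.14111161e+00  1.84426102e-05 -3.14076157e+00] (np.float64(252.03346344533395), np.float64(171.6754542708935))
```

View pics/w3.png

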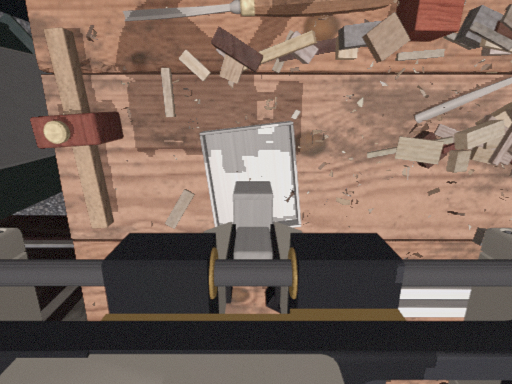

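The tray's rim corners are at about (203,132), (292,123), (299,220) and (215,228). Its centre at (252,176) lies under the held clip, so I lower it.

```bash
python3 -m pendant '{"dp":[[0,0,0.02],[0,0,0.05],[0,0,0.08],[0,0,0.105],[0,0,0.122],[0,0,0.131],[0,0,0.135],[0,0,0.1375]],"rotation":[[0,0,0],[0,0,0],[0,0,0],[0,0,0],[0,0,0],[0,0,0],[0,0,0],[0,0,0]]}' && python3 -m pendant '{"dp":[[0,0,0],[0,0,0]],"rotation":[[0,0,0],[0,0,0]]}'
```

```text
time: 9.22
tool_pos: [494.5, -309.9, 41.7]
tcp_rot: [-3.141, 0.001, -3.141]
contact_force: [-0.3, 0.1, -1.2]
grip_width: 19.4
finger_force: 30.0
time: 9.48
tool_pos: [494.3, -309.8, 41.6]
tcp_rot: [-3.141, 0.001, -3.141]
contact_force: [0.2, 0.6, -1.3]
grip_width: 19.8
finger_force: 30.0
```

```bash
python3 -m pendant '{"dp":[[0,0,0.0005],[0,0,0.001],[0,0,0.0015],[0,0,0.0015]],"rotation":[[0,0,0],[0,0,0],[0,0,0],[0,0,0]]}'; python3 -m pendant '{"dp":[[0,0,0.0003],[0,0,0.0006],[0,0,0.001],[0,0,0.001]],"rotation":[[0,0,0],[0,0,0],[0,0,0],[0,0,0]]}'
```

```text
time: 9.98
tool_pos: [494.3, -309.8, 40.7]
tcp_rot: [-3.141, 0.001, -3.141]
contact_force: [-2.6, 0.9, 6.6]
grip_width: 19.8
finger_force: 30.0
time: 10.48
tool_pos: [494.3, -309.8, 40.7]
tcp_rot: [-3.141, 0.001, -3.141]
contact_force: [-3.9, 2.5, 13.7]
grip_width: 19.6
finger_force: 30.0
```

```bash
python3 -m pendant '{"dp":[[0,0,-0.0008],[0,0,-0.0012]],"rotation":[[0,0,0],[0,0,0]]}'; python3 -m pendant '{"dp":[[0,0,0],[0,0,0],[0,0,0],[0,0,0]],"rotation":[[0,0,0],[0,0,0],[0,0,0],[0,0,0]]}' 0.06;  python3 -m pendant '{"dp":[[0,0,-0.015],[0,0,-0.04],[0,0,-0.07],[0,0,-0.1],[0,0,-0.12],[0,0,-0.135],[0,0,-0.14],[0,0,-0.14]],"rotation":[[0,0,0],[0,0,0],[0,0,0],[0,0,0],[0,0,0],[0,0,0],[0,0,0],[0,0,0]]}'
python3 - <<'E'
from h import *
import cv2
from plant import get_obs,vision
c=vision.capture("wrist");s=vision.capture("scene")
cv2.imwrite("pics/w4.png",np.hstack([cv2.resize(c["pixels"][90:280,160:360],(400,380)),cv2.resize(s["pixels"],(400,380))])[:,:,::-1])
E
```

```text
time: 10.72
tool_pos: [494.2, -309.8, 40.7]
tcp_rot: [-3.141, 0.001, -3.141]
contact_force: [-1.1, 0.4, 4.8]
grip_width: 19.5
finger_force: 30.0
time: 11.22
tool_pos: [494.1, -309.6, 39.7]
tcp_rot: [3.141, -0.0, -3.141]
contact_force: [-0.2, -0.5, 0.7]
grip_width: 55.5
finger_force: 0.0
time: 12.22
tool_pos: [494.0, -309.6, 179.8]
tcp_rot: [3.141, -0.0, -3.141]
contact_force: [0.6, 0.1, -0.7]
grip_width: 59.8
finger_force: 0.0
```

View pics/w4.png

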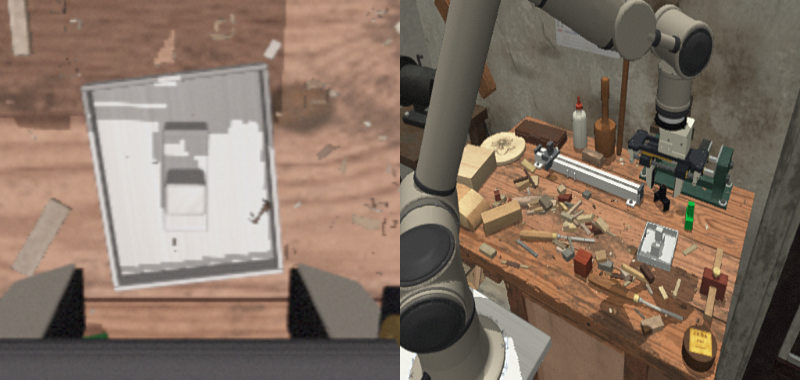

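The clip stands inside the tray at left panel (185,180). Next the carriage tab.

```bash
python3 -m pendant '{"dp":[[-0.006,0.018,0],[-0.017,0.053,0],[-0.03,0.095,0],[-0.044,0.138,0],[-0.057,0.18,0],[-0.07,0.222,0],[-0.083,0.263,0],[-0.093,0.295,0]],"rotation":[[0,0,0],[0,0,0],[0,0,0],[0,0,0],[0,0,0],[0,0,0],[0,0,0],[0,0,0]]}' && python3 -m pendant '{"dp":[[-0.013,0.04,0],[-0.026,0.08,0],[-0.038,0.12,0],[-0.05,0.155,0],[-0.058,0.18,0],[-0.062,0.193,0],[-0.0625,0.195,0],[-0.0625,0.195,0]],"rotation":[[0,0,0],[0,0,0],[0,0,0],[0,0,0],[0,0,0],[0,0,0],[0,0,0],[0,0,0]]}'
python3 - <<'E'
from h import *
import cv2
from plant import get_obs,vision
o=get_obs();c=vision.capture("wrist");c["obs"]=o;pickle.dump(c,open("w5.pkl","wb"))
print(o["tool_pos"],o["tcp_rot"],proj(c,[649.5,180.5,78],o))
cv2.imwrite("pics/w5.png",cv2.resize(c["pixels"][130:280,165:345],None,fx=4,fy=4,interpolation=cv2.INTER_CUBIC)[:,:,::-1])
E
```

```text
time: 13.32
tool_pos: [586.9, -11.4, 179.4]
tcp_rot: [3.141, -0.001, -3.14]
contact_force: [0.4, -1.3, -0.8]
grip_width: 59.9
finger_force: 0.0
time: 14.32
tool_pos: [649.2, 179.8, 179.8]
tcp_rot: [-3.141, -0.0, 3.141]
contact_force: [-0.3, 0.7, 0.2]
grip_width: 59.7
finger_force: 0.0
[649.22405149 179.81875477 179.78902194] [-3.14129075e+00 -4.69652495e-04  3.14136207e+00] (np.float64(253.75719354426354), np.float64(191.58554519903342))
```

View pics/w5.png

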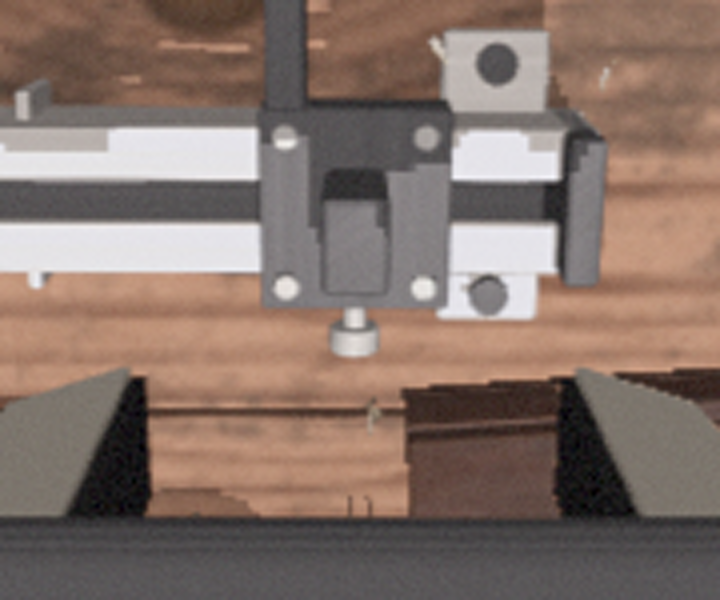

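The tab top's centre is at crop (355,246), which is full-picture (253.9,191.4) and matches the prediction. Descend and grip.

```bash
python3 -m pendant '{"dp":[[0,0.001,0.02],[0,0.001,0.05],[0,0.001,0.08],[0,0.001,0.105],[0,0.001,0.12],[0,0.001,0.127],[0,0.001,0.13],[0,0.001,0.13]],"rotation":[[0,0,0],[0,0,0],[0,0,0],[0,0,0],[0,0,0],[0,0,0],[0,0,0],[0,0,0]]}' && python3 -m pendant '{"dp":[[0,0,0],[0,0,0],[0,0,0],[0,0,0],[0,0,0],[0,0,0],[0,0,0],[0,0,0]],"rotation":[[0,0,0],[0,0,0],[0,0,0],[0,0,0],[0,0,0],[0,0,0],[0,0,0],[0,0,0]]}' 0.0
python3 -m pendant '{"dp":[[0,-0.005,0],[0,-0.015,0],[0,-0.027,0],[0,-0.04,0],[0,-0.05,0],[0,-0.057,0],[0,-0.06,0],[0,-0.06,0]],"rotation":[[0,0,0],[0,0,0],[0,0,0],[0,0,0],[0,0,0],[0,0,0],[0,0,0],[0,0,0]]}'
```

```text
time: 15.38
tool_pos: [649.9, 181.4, 50.6]
tcp_rot: [3.141, 0.001, -3.141]
contact_force: [0.3, -0.4, -0.3]
grip_width: 60.1
finger_force: 0.0
time: 16.38
tool_pos: [649.5, 181.2, 50.0]
tcp_rot: [-3.141, 0.0, -3.142]
contact_force: [-0.6, -1.2, 1.6]
grip_width: 15.7
finger_force: 30.0
time: 17.38
tool_pos: [649.2, 121.6, 50.0]
tcp_rot: [3.141, -0.001, -3.141]
contact_force: [-1.8, 1.9, 1.2]
grip_width: 15.9
finger_force: 30.0
```

```bash
python3 -m pendant '{"dp":[[0,-0.01,0],[0,-0.025,0],[0.0003,-0.045,0],[0.0005,-0.065,0],[0.0007,-0.083,0],[0.0008,-0.096,0],[0.0008,-0.103,0],[0.0008,-0.103,0]],"rotation":[[0,0,0],[0,0,0],[0,0,0],[0,0,0],[0,0,0],[0,0,0],[0,0,0],[0,0,0]]}'
for i in 1 2 3 4 5 6 7 8; do python3 -m pendant '{"dp":[[0,-0.0015,0],[0,-0.003,0]],"rotation":[[0,0,0],[0,0,0]]}' | grep -E "tool_pos|contact" | tr '\n' ' '; echo; done
```

```text
time: 18.38
tool_pos: [648.7, 17.9, 49.9]
tcp_rot: [-3.141, -0.0, 3.141]
contact_force: [-0.3, 0.1, -0.0]
grip_width: 15.6
finger_force: 30.0
tool_pos: [648.7, 15.8, 49.9] contact_force: [-1.0, 3.8, 1.0] 
tool_pos: [648.7, 12.5, 49.9] contact_force: [-1.4, 2.8, 0.9] 
tool_pos: [648.7, 9.3, 49.9] contact_force: [-1.6, 3.5, 1.0] 
tool_pos: [648.7, 6.3, 49.9] contact_force: [-1.5, 5.2, 2.0] 
tool_pos: [648.6, 3.3, 49.9] contact_force: [-1.9, 3.7, 2.2] 
tool_pos: [648.6, 0.3, 49.9] contact_force: [-2.2, 3.2, 2.4] 
tool_pos: [648.6, -2.7, 49.9] contact_force: [-2.7, 3.5, 2.9] 
tool_pos: [648.6, -5.7, 49.9] contact_force: [-3.7, 4.2, 2.7]
```

```bash
python3 -m pendant '{"dp":[[0.0004,-0.0015,-0.0002],[0.0004,-0.003,-0.0002]],"rotation":[[0,0,0],[0,0,0]]}' | grep -E "tool_pos|contact" | tr '\n' ' '; echo
for i in 1 2 3 4 5 6 7; do python3 -m pendant '{"dp":[[0,-0.0015,0],[0,-0.003,0]],"rotation":[[0,0,0],[0,0,0]]}' | grep -E "tool_pos|contact" | tr '\n' ' '; echo; done
```

```text
tool_pos: [648.6, -8.7, 50.0] contact_force: [-0.6, 3.9, -0.3] 
tool_pos: [648.5, -11.7, 49.9] contact_force: [1.0, 3.9, -1.9] 
tool_pos: [648.5, -14.7, 49.9] contact_force: [2.0, 3.7, -2.5] 
tool_pos: [648.5, -17.7, 50.0] contact_force: [2.5, 3.9, -5.1] 
tool_pos: [648.5, -20.7, 50.0] contact_force: [3.5, 3.9, -5.0] 
tool_pos: [648.5, -23.7, 50.0] contact_force: [3.5, 3.8, -4.1] 
tool_pos: [648.5, -26.7, 50.0] contact_force: [3.2, 3.0, -5.9] 
tool_pos: [648.4, -29.7, 50.0] contact_force: [3.6, 3.0, -4.6]
```

```bash
python3 -m pendant '{"dp":[[-0.0002,-0.0015,0.0001],[-0.0002,-0.003,0.0001]],"rotation":[[0,0,0],[0,0,0]]}' | grep -E "tool_pos|contact" | tr '\n' ' '; echo
for i in 1 2 3 4 5 6 7; do python3 -m pendant '{"dp":[[0,-0.0015,0],[0,-0.003,0]],"rotation":[[0,0,0],[0,0,0]]}' | grep -E "tool_pos|contact" | tr '\n' ' '; echo; done
```

```text
tool_pos: [648.4, -32.7, 49.9] contact_force: [2.5, 3.8, -4.4] 
tool_pos: [648.4, -35.7, 50.0] contact_force: [1.0, 3.4, -4.4] 
tool_pos: [648.4, -38.7, 50.0] contact_force: [1.8, 1.8, -4.9] 
tool_pos: [648.4, -41.6, 49.9] contact_force: [1.3, 4.0, -4.3] 
tool_pos: [648.4, -44.7, 50.0] contact_force: [1.1, 4.2, -3.7] 
tool_pos: [648.4, -47.7, 49.9] contact_force: [0.6, 3.6, -4.3] 
tool_pos: [648.4, -50.7, 49.9] contact_force: [0.0, 4.0, -4.2] 
tool_pos: [648.3, -53.7, 49.9] contact_force: [-0.7, 3.1, -4.2]
```

```bash
for i in 1 2 3 4 5; do python3 -m pendant '{"dp":[[0,-0.0015,0],[0,-0.003,0]],"rotation":[[0,0,0],[0,0,0]]}' | grep -E "tool_pos|contact" | tr '\n' ' '; echo; done
```

```text
tool_pos: [648.4, -56.7, 50.0] contact_force: [-0.5, 4.6, -4.4] 
tool_pos: [648.3, -60.2, 49.9] contact_force: [-1.3, -0.9, -4.0] 
tool_pos: [648.3, -64.2, 49.9] contact_force: [-2.6, -5.1, -3.7] 
tool_pos: [648.3, -65.2, 49.9] contact_force: [-2.5, 3.6, -3.4] 
tool_pos: [648.3, -65.8, 50.0] contact_force: [-3.0, 11.9, -1.8]
```

The click shows at y ≈ -65: the force flipped to -5 N, then rose to +12 N. I'll back the command off until the push is near zero.

```bash
python3 -m pendant '{"dp":[[0,0.001,0],[0,0.002,0],[0,0.003,0],[0,0.003,0]],"rotation":[[0,0,0],[0,0,0],[0,0,0],[0,0,0]]}' | grep -E "tool_pos|contact"; python3 -m pendant '{"dp":[[-0.0003,0.0005,0],[-0.0003,0.001,0],[-0.0003,0.001,0],[-0.0003,0.001,0]],"rotation":[[0,0,0],[0,0,0],[0,0,0],[0,0,0]]}'
```

```text
tool_pos: [648.3, -65.3, 49.9]
contact_force: [-4.2, 2.5, -3.1]
time: 26.62
tool_pos: [648.3, -65.2, 49.9]
tcp_rot: [-3.141, -0.001, 3.142]
contact_force: [-6.1, 0.3, -3.0]
grip_width: 16.0
finger_force: 30.0
```

```bash
python3 -m pendant '{"dp":[[0.0005,0,0],[0.0007,0,0],[0.0007,0,0],[0.0007,0,0],[0.0007,0,0],[0.0007,0,0]],"rotation":[[0,0,0],[0,0,0],[0,0,0],[0,0,0],[0,0,0],[0,0,0]]}'
```

```text
time: 27.38
tool_pos: [648.3, -65.0, 50.0]
tcp_rot: [-3.141, 0.0, -3.141]
contact_force: [-1.6, -3.1, -6.0]
grip_width: 15.8
finger_force: 30.0
```

```bash
python3 -m pendant '{"dp":[[0,-0.0006,0.0002],[0,-0.0006,0.0002],[0,-0.0006,0.0002],[0,-0.0006,0.0002],[0,-0.0006,0.0002],[0,-0.0006,0.0002]],"rotation":[[0,0,0],[0,0,0],[0,0,0],[0,0,0],[0,0,0],[0,0,0]]}'
```

```text
time: 28.12
tool_pos: [648.3, -65.0, 49.9]
tcp_rot: [3.141, 0.0, -3.141]
contact_force: [-0.4, -0.6, -3.5]
grip_width: 15.7
finger_force: 30.0
```

Settled in the notch, still gripped, with almost no force along the rail. Handing in.

```bash
python3 -c "
from plant import workorder
print(workorder.close_job())"
```

```text
the job is handed in; nothing more can be done
None
```

The clip is standing in the parts tray, and I handed the job in at about 28 s with the carriage still gripped in the notch, about 91 mm to the -y side of the rail's centre; the click showed in the force readings, and no verdict came back.

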